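# Load the analyser rack in patient order

### The job

Move the four urine pots from the white reception rack into the wells of the lilac-blue analyser rack, keeping their order as counted from the black end of each rack: the pot nearest the reception rack's black end goes in the well nearest the analyser rack's black end, and so on down the row. Keep the pots upright, set each one down in its well rather than dropping it, and leave the blood tubes standing in the reception rack as they are.

Things in the scene. Friction and masses are not known exactly. Their poses are not given: they have to be found in the camera images.
- pot_red: Urine sample pot with a red screw lid, cream body with a paper label, round, upright, 70 mm tall, 60 g or so, loose. Origin: centre of its underside, z up its axis. Lid 43 mm in diameter, from 54 to 70 mm above the origin; body 35 mm in diameter at the foot, 40 mm under the lid. Can be gripped across the lid.
- pot_yellow: Urine sample pot with a yellow screw lid, cream body with a paper label, round, upright, 70 mm tall, 60 g or so, loose. Origin: centre of its underside, z up its axis. Lid 43 mm in diameter, from 54 to 70 mm above the origin; body 35 mm in diameter at the foot, 40 mm under the lid. Can be gripped across the lid.
- pot_green: Urine sample pot with a green screw lid, cream body with a paper label, round, upright, 70 mm tall, 60 g or so, loose. Origin: centre of its underside, z up its axis. Lid 43 mm in diameter, from 54 to 70 mm above the origin; body 35 mm in diameter at the foot, 40 mm under the lid. Can be gripped across the lid.
- pot_blue: Urine sample pot with a blue screw lid, cream body with a paper label, round, upright, 70 mm tall, 60 g or so, loose. Origin: centre of its underside, z up its axis. Lid 43 mm in diameter, from 54 to 70 mm above the origin; body 35 mm in diameter at the foot, 40 mm under the lid. Can be gripped across the lid.
- tube_red: Blood tube of the same patient as the red pot: pale tube 13 mm in diameter with a red cap (16 mm), 85 mm tall overall, loose, standing upright in its hole in the reception rack 78 mm behind that pot (same lane). Its top is 91 mm above the counter. Origin: centre of its underside, z up. It is to stay where it is.
- tube_yellow: Blood tube of the same patient as the yellow pot: pale tube 13 mm in diameter with a yellow cap (16 mm), 85 mm tall overall, loose, standing upright in its hole in the reception rack 78 mm behind that pot (same lane). Its top is 91 mm above the counter. Origin: centre of its underside, z up. It is to stay where it is.
- tube_green: Blood tube of the same patient as the green pot: pale tube 13 mm in diameter with a green cap (16 mm), 85 mm tall overall, loose, standing upright in its hole in the reception rack 78 mm behind that pot (same lane). Its top is 91 mm above the counter. Origin: centre of its underside, z up. It is to stay where it is.
- tube_blue: Blood tube of the same patient as the blue pot: pale tube 13 mm in diameter with a blue cap (16 mm), 85 mm tall overall, loose, standing upright in its hole in the reception rack 78 mm behind that pot (same lane). Its top is 91 mm above the counter. Origin: centre of its underside, z up. It is to stay where it is.
- reception_rack: White fixed sample rack, four lanes at y = +93 (first), +31, -31, -93 mm. Origin on the counter under the middle of the pot row, z up. Pot wells at x = 0: 50 mm wide, 14 deep, floor 6, plate top 20 mm up. Tube holes at x = 78 mm in a block 45 mm tall, x 61 to 95. BLACK end block at y = +140, white at -140, 34 mm tall. Fingers closing along x clear the neighbouring pots (15 mm between lids).
- analyser_rack: Lilac-blue fixed rack on an aluminium feed tray, empty. Origin on the counter under the middle of its row, z up. Four wells at x = 0, y = -93 (first), -31, +31, +93 mm: 50 mm wide, 14 deep, floor 10, plate top 24 mm above the counter. BLACK end block at y = -140, lilac at +140 mm, tops 38 mm up. Tray 104 by 316 mm, lips 14 mm tall at x = -50 and +50 mm.

How it is judged:
By the outcome, as a careful person would: the job done as asked, in the order asked, and still so for the second after the job is handed in, with the robot touching nothing.
It also fails if it takes over 102 s, if anything falls off the work surface, if the arm or the gripper's body presses on something with over 40 N, if the wrist force passes 120 N, or if a joint passes its speed limit or range.

### The arm

A 7-joint arm with a two-finger parallel gripper is mounted at the origin on the work surface. World frame = base frame: x ahead of the robot, y to its left, z up, the work surface at z = 0. Lengths are in m, angles in rad, forces in N, time in s.
With the tool pointing down it reaches from about 0.35 to 0.9 m from the base axis. Payload 8.1 kg.
Tool frame: the origin (TCP) lies midway between the tips of the shut fingers; the grasp point (between the pads) lies 19 mm behind it; z points along the fingers, y is the line along which they close (so a half turn about z gives the same grasp; the last joint's range is limited). The gripper opens to 92 mm and grips with 3 to 60 N. Pads are 19 mm wide; open, the fingers measure 130 mm over their backs; the gripper's body (75 mm by 190 mm) begins 47 mm behind the grasp point.
Start: joints at [1.155, 0.434, 0.025, 1.573, -0.012, 1.134, -0.075], TCP at [0.192, -0.595, 0.227] pointing down, gripper open.
Joint ranges: [-2.62, 2.62], [-0.44, 2.09], [-1.27, 1.32], [0.08, 2.57], [-1.32, 4.46], [0.12, 2], [-2.74, 2.74]. Speed limits (rad/s): [2.22, 2.22, 3.01, 3.01, 3.14, 3.14, 3.14].

### API

Orientations are given as a rotation vector (axis times angle).
In Python, from cell import arm gives the robot as it stands.
- The arm moves only by the tool send_rows, never from a script. Its argument "increments" is a list of rows, each a list of 3 entries, a list of its own where there are three numbers: the finger opening in cm, from 0 to 9.18, then the shift along the tool's x, y, z in cm, then the turn, a rotation vector about the tool's x, y, z in rad. A call has 1 to 5 rows; each row shifts and turns the commanded pose from where the row before left it, along the tool's axes as they then stand; what a row does not reach is not made up. A row lasts 1/10 s, in which the tool goes at most 50 mm and 8.59 degrees, less where a joint would pass 70% of its speed; a pose out of reach is approached as far as the arm can. A call is refused whole if a number of a shift passes 5 or a number of a turn 0.15, either way. A call with a gripper value outside its range is refused whole. The fingers move at their own pace and stop on an object; "force" is the grip in N (left out, the last holds). Time passes only in rows, so rows that do not move let the fingers close. It gives the time, the measured TCP pose, the force, the opening and the grip force at its end, in the units of the state.
- arm.observe(): the state, without advancing time (a new reading comes with each control period).
- arm.get_image(name): name is "side" or "top" or "wrist"; returns the picture (480x640x3 uint8, red, green, blue); there is no depth.
- arm.camera_params(name): a dict with "camera_matrix" (3x3 intrinsics, pixels), "R" (3x3) and "t" (3): a world point X has camera coordinates R X + t. Camera axes: x right, y down, z forward; pixel columns grow to the right and rows downward; lengths in m; the calibration is good to about 2 mm. A picture is of the moment at which its call begins: read the wrist's pose just before it. camera_params takes no time and is no camera call; for the wrist camera it gives the pose at the moment of the call.
- arm.sign_off(): hands the job in; it is judged then, once.
The state is a dict: "clock": time; "joints": joint angles; "dq": joint speeds; "joint_efforts": joint torques, N m; "position": TCP position; "ee_rot": TCP orientation; "force": force on the tool from outside, world axes, zero at the start; "ft_torque": the same for the moment, N m; "width": opening from 0.0 (shut) to 1.0 (fully open); "gripper_force": force on a finger pad.
Only numpy, scipy, OpenCV 4.12 (cv2) and the standard library are available. Lean on these libraries where they do the work, as an engineer would, in place of code of your own. Each camera call takes 0.05 s, during which the arm holds its last target. There are 200 camera calls.

## Working session

There is one attempt and no reset: what is moved stays moved. The work goes in short steps, Python scripts to look and compute and a tool call to move; the robot and the scene stay as the last step left them, time stands still between calls to the robot, and variables do not carry over. Pictures are saved under pics/ and viewed, at most 14 in all, crops included, and the job is handed in when it is done.

Besides the shell and the picture viewer there is one more tool, called after "Call:" as name(argument=value, ...), one argument or row to a line, values as JSON. send_rows: Moves the arm, as the interface text tells. Its arguments: {"type":"object","properties":{"increments":{"type":"array"},"force":{"type":"number"}},"required":["increments"]}

```bash
mkdir -p pics; ls; python3 - <<'E'
from cell import arm
import cv2
for n in ("top","side"):
    im=arm.get_image(n); cv2.imwrite(f"pics/{n}0.png",im[:,:,::-1])
    p=arm.camera_params(n); print(n,p)
o=arm.observe();print(o)
E
```

```text
pics
top {'camera_matrix': array([[536.80220676,   0.        , 321.91399297],
       [  0.        , 536.80220676, 240.17642421],
       [  0.        ,   0.        ,   1.        ]]), 'R': array([[ 0.01172848, -0.99976467, -0.01824952],
       [-0.98434227, -0.00833359, -0.17607056],
       [ 0.17587705,  0.02002881, -0.98420837]]), 't': array([-0.01270589,  0.58564656,  0.79016366])}
side {'camera_matrix': array([[439.32546677,   0.        , 321.47652048],
       [  0.        , 439.32546677, 236.85742339],
       [  0.        ,   0.        ,   1.        ]]), 'R': array([[-0.87795273, -0.47866423,  0.00891953],
       [-0.27183572,  0.4830842 , -0.83230704],
       [ 0.39408672, -0.73315088, -0.55424312]]), 't': array([0.50403937, 0.20388198, 0.51631851])}
{'clock': 0.1, 'joints': array([ 1.15540666,  0.43517806,  0.02499113,  1.57399955, -0.01160133,
        1.13403894, -0.07510122]), 'dq': array([-0.00130521, -0.00385791, -0.00040659, -0.00220437, -0.00066909,
        0.0017727 ,  0.00046043]), 'joint_efforts': array([ 4.41107477e-03, -6.69120669e+01,  9.88976620e-01, -3.15140712e+01,
       -6.04483089e-02,  3.75264406e-02,  5.99539226e-05]), 'position': array([ 0.19211542, -0.59424514,  0.22601083]), 'ee_rot': array([-3.10185668e+00, -4.88970283e-01,  5.77859268e-04]), 'force': array([ 0.27521587,  0.10683568, -1.20708359]), 'ft_torque': array([ 0.01897166, -0.00612906, -0.0246833 ]), 'gripper_force': 0.0, 'width': 1.0010587191415903}
```

View pics/top0.png

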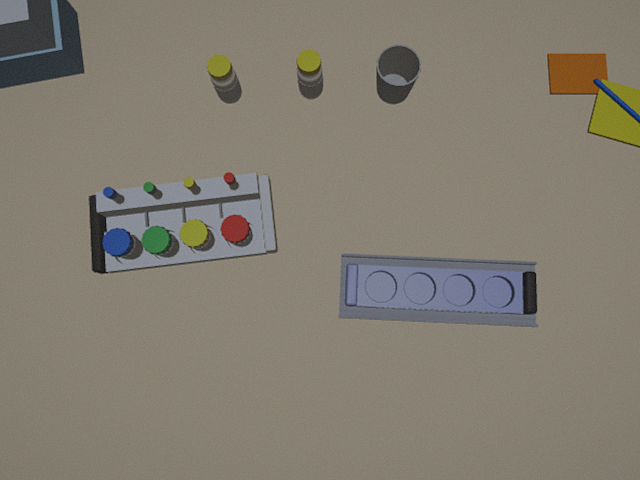

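View pics/side0.png

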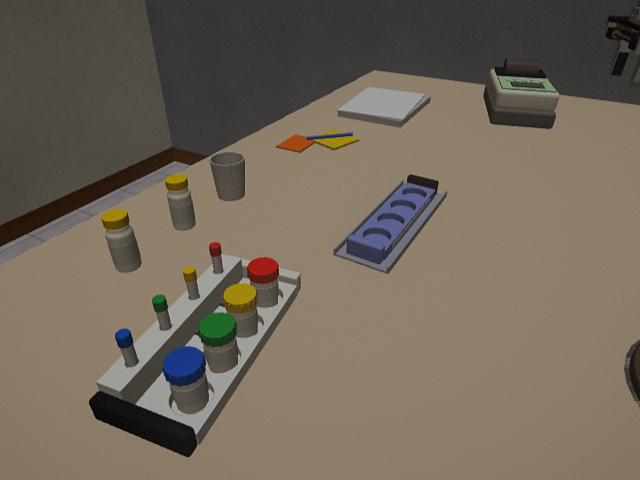

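The top view shows the reception rack on the left with its black end at x≈97. Its lids are blue (117,241), green (156,239), yellow (194,233) and red (235,228). The analyser wells are at (381,286), (420,288), (458,290) and (497,291), with the black end at right, x≈530. The side view agrees. So blue goes to the well nearest the black end, then green, yellow and red.

```bash
cat > h.py <<'E'
import numpy as np, cv2
from cell import arm
from scipy.spatial.transform import Rotation as Rot
def back(cam,uv,z):
    p=arm.camera_params(cam);K=p["camera_matrix"];R=p["R"];t=p["t"]
    d=R.T@np.linalg.solve(K,[uv[0],uv[1],1.]);c=-R.T@t
    return c+d*(z-c[2])/d[2]
def proj(cam,X):
    p=arm.camera_params(cam);q=(np.atleast_2d(X)@p["R"].T+p["t"])@p["camera_matrix"].T
    return q[:,:2]/q[:,2:]
E
cat > m.py <<'E'
from h import *
from scipy.optimize import least_squares
H={"red":(0,5),"yellow":(22,32),"green":(50,75),"blue":(105,125)}
a=np.linspace(0,2*np.pi,60,endpoint=False)
def disc(c,r,z): return np.c_[c[0]+r*np.cos(a),c[1]+r*np.sin(a),0*a+z]
def sil(cam,xy,r,z0,z1):
    return cv2.convexHull(np.r_[proj(cam,disc(xy,r,z0)),proj(cam,disc(xy,r,z1))].astype(np.float32))
lids={}
for cam in("top","side"):
    im=cv2.imread(f"pics/{cam}0.png");hsv=cv2.cvtColor(im,cv2.COLOR_BGR2HSV)
    for k,(lo,hi) in H.items():
        m=cv2.inRange(hsv,(lo,130,60),(hi,255,255))
        if cam=="top": m[:200]=0;m[:,:80]=0;m[:,280:]=0
        else: m[:230]=0;m[:,:155]=0
        n,l,s,c=cv2.connectedComponentsWithStats(m);i=1+np.argmax(s[1:,4])
        def f(p):
            M=cv2.moments(sil(cam,p,.0215,.060,.076));return np.array([M['m10'],M['m01']])/M['m00']-c[i]
        x=least_squares(f,back(cam,c[i],.07)[:2],x_scale=.01,diff_step=1e-3).x
        lids[k,cam]=x;print(cam,k,s[i,4],c[i].round(1),x.round(4),'modelarea',cv2.contourArea(sil(cam,x,.0215,.06,.076)))
# analyser wells: lilac plate by holes
im=cv2.imread("pics/top0.png")
g=cv2.cvtColor(im,cv2.COLOR_BGR2GRAY)
wells0=np.array([back("top",u,.024)[:2] for u in[(497.5,291.5),(458.5,290),(419.5,288),(380.5,286.5)]])
print(wells0.round(4))
# refine: maximise gradient along rim circles for pose (x,y,th)
G=cv2.magnitude(cv2.Sobel(cv2.GaussianBlur(g,(0,0),1).astype(np.float32),cv2.CV_32F,1,0),cv2.Sobel(cv2.GaussianBlur(g,(0,0),1).astype(np.float32),cv2.CV_32F,0,1))
from scipy.optimize import minimize
def w(p,ys=(-.093,-.031,.031,.093)):
    return np.array([[p[0]-np.sin(p[2])*y,p[1]+np.cos(p[2])*y] for y in ys])
def cost(p):
    P=np.vstack([proj("top",disc(c,.025,.024)) for c in w(p)]).astype(np.float32)
    return -float(cv2.remap(G,P[:,0],P[:,1],cv2.INTER_LINEAR).mean())
d=wells0[3]-wells0[0];th=np.arctan2(-d[0],d[1])
p0=[*wells0.mean(0),th]
r=minimize(cost,p0,method="Nelder-Mead",options=dict(initial_simplex=np.array(p0)+np.array([[0,0,0],[.004,0,0],[0,.004,0],[0,0,.02]])))
print(p0,r.x,r.fun,cost(p0));print(w(r.x).round(4))
for cam in("top","side"):
    im=cv2.imread(f"pics/{cam}0.png");S=4;big=cv2.resize(im,None,fx=S,fy=S,interpolation=cv2.INTER_CUBIC)
    P=lambda q:(((q+.5)*S-.5)*8).round().astype(np.int32)
    for c in w(r.x): cv2.polylines(big,[P(proj(cam,disc(c,.025,.024)))],True,(0,0,255),1,cv2.LINE_AA,3)
    for k in H: cv2.polylines(big,[P(sil(cam,lids[k,"top"],.0215,.06,.076))],True,(0,255,255),1,cv2.LINE_AA,3)
    A,B=((slice(180,340),slice(90,290)),(slice(240,340),slice(335,535))) if cam=="top" else ((slice(245,425),slice(90,310)),(slice(170,270),slice(330,460)))
    c=[big[s[0].start*S:s[0].stop*S,s[1].start*S:s[1].stop*S] for s in(A,B)]
    c=[cv2.resize(q,(800,int(q.shape[0]*800/q.shape[1]))) for q in c]
    o=np.vstack(c);o=cv2.resize(o,None,fx=min(1,600/o.shape[0]),fy=min(1,600/o.shape[0]));cv2.imwrite(f"pics/{cam}1.png",o)
E
python3 m.py
```

```text
top red 551 [234.5 228. ] [0.6007 0.1284] modelarea 667.818392813555
top yellow 578 [193.7 232.8] [0.5927 0.1913] modelarea 682.6473805676214
top green 445 [154.4 239. ] [0.5825 0.2519] modelarea 700.0563833849737
top blue 598 [116.2 241.4] [0.5782 0.3112] modelarea 716.8198294568574
side red 686 [262.4 270. ] [0.5997 0.1286] modelarea 725.4223419488408
side yellow 590 [239.1 294.1] [0.5966 0.1859] modelarea 868.8466386564542
side green 748 [216.3 325.6] [0.5853 0.2451] modelarea 1081.764824903803
side blue 1195 [182.8 364.7] [0.5787 0.309 ] modelarea 1396.3261178850662
[[ 0.5105 -0.2855]
 [ 0.5122 -0.224 ]
 [ 0.5148 -0.1624]
 [ 0.5165 -0.1005]]
[np.float64(0.5134948928895506), np.float64(-0.19307311356031304), np.float64(-0.03277088277972802)] [ 0.51509592 -0.19019921 -0.02146557] -58.08258056640625 -44.55488204956055
[[ 0.5131 -0.2832]
 [ 0.5144 -0.2212]
 [ 0.5158 -0.1592]
 [ 0.5171 -0.0972]]
```

View pics/top1.png

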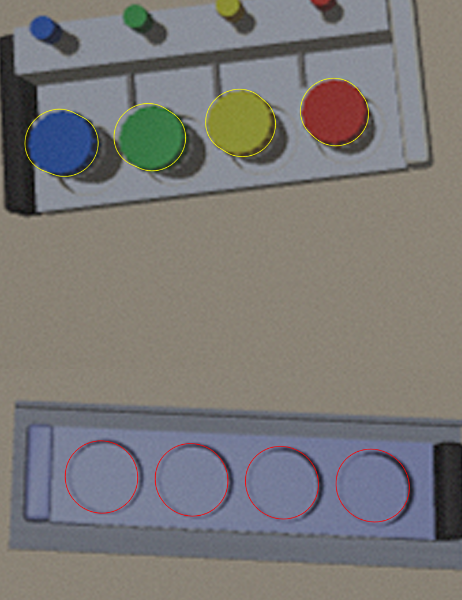

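View pics/side1.png

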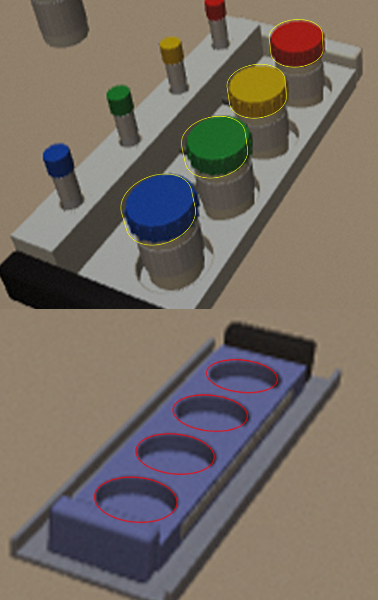

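The overlays fit to within 2–3 mm; the wells have about 7 mm of clearance per side. Next I write a helper that gives the shifts in the tool axes.

```bash
cat > plan.py <<'E'
# usage: plan.py x y z psi ... [waypoints] ; psi = world heading of tool y (closing line), tool down. metres, rad
import sys
from h import *
W=np.array(sys.argv[1:],float).reshape(-1,4)
o=arm.observe();p=o["position"];R=Rot.from_rotvec(o["ee_rot"])
print("t",round(o["clock"],2),"pos",p.round(4),"F",o["force"].round(1),"w",round(o["width"],3),"tilt",R.as_matrix()[:,2].round(3),"j",o["joints"].round(2))
for x,y,z,psi in W:
    Y=np.array([np.cos(psi),np.sin(psi),0]);Z=np.array([0,0,-1.]);T=Rot.from_matrix(np.c_[np.cross(Y,Z),Y,Z])
    q=np.array([x,y,z]);w=(R.inv()*T).as_rotvec()
    n=int(max(1,np.ceil(np.linalg.norm(q-p)/.045),np.ceil(np.linalg.norm(w)/.13)))
    print("->",q,"rows",n)
    for i in range(n):
        Ri=R*Rot.from_rotvec(w*i/n);d=Ri.inv().apply((q-p)/n)*100
        print("  ",d.round(2).tolist(),(w/n).round(3).tolist())
    p=q;R=T
E
python3 plan.py .45 -.3 .2 -.6  .5785 .31 .16 .12
```

```text
t 0.1 pos [ 0.1921 -0.5942  0.226 ] F [ 0.3  0.1 -1.2] w 1.001 tilt [-0.001  0.001 -1.   ] j [ 1.16  0.44  0.02  1.57 -0.01  1.13 -0.08]
-> [ 0.45 -0.3   0.2 ] rows 9
   [3.73, -2.23, 0.29] [-0.0, -0.0, -0.073]
   [3.89, -1.95, 0.29] [-0.0, -0.0, -0.073]
   [4.02, -1.66, 0.29] [-0.0, -0.0, -0.073]
   [4.13, -1.36, 0.29] [-0.0, -0.0, -0.073]
   [4.22, -1.06, 0.29] [-0.0, -0.0, -0.073]
   [4.28, -0.75, 0.29] [-0.0, -0.0, -0.073]
   [4.33, -0.43, 0.29] [-0.0, -0.0, -0.073]
   [4.35, -0.12, 0.29] [-0.0, -0.0, -0.073]
   [4.34, 0.2, 0.29] [-0.0, -0.0, -0.073]
-> [0.5785 0.31   0.16  ] rows 14
   [4.11, -1.7, 0.29] [0.0, 0.0, -0.051]
   [4.2, -1.49, 0.29] [0.0, 0.0, -0.051]
   [4.27, -1.27, 0.29] [0.0, 0.0, -0.051]
   [4.33, -1.05, 0.29] [0.0, 0.0, -0.051]
   [4.38, -0.83, 0.29] [0.0, 0.0, -0.051]
   [4.41, -0.6, 0.29] [0.0, 0.0, -0.051]
   [4.44, -0.37, 0.29] [0.0, 0.0, -0.051]
   [4.45, -0.14, 0.29] [0.0, 0.0, -0.051]
   [4.45, 0.08, 0.29] [0.0, 0.0, -0.051]
   [4.44, 0.31, 0.29] [0.0, 0.0, -0.051]
   [4.42, 0.54, 0.29] [0.0, 0.0, -0.051]
   [4.39, 0.77, 0.29] [0.0, 0.0, -0.051]
   [4.34, 0.99, 0.29] [0.0, 0.0, -0.051]
   [4.28, 1.21, 0.29] [0.0, 0.0, -0.051]
```

Call:
send_rows(
  increments=[
    [6.8,[3.7,-2.2,0.3],[0,0,-0.07]],
    [6.8,[3.9,-2.0,0.3],[0,0,-0.07]],
    [6.8,[4.0,-1.7,0.3],[0,0,-0.07]],
    [6.8,[4.1,-1.4,0.3],[0,0,-0.07]],
    [6.8,[4.2,-1.1,0.3],[0,0,-0.07]],
  ],
)

```text
clock: 0.6
position: [0.3359, -0.4297, 0.2114]
ee_rot: [-2.969, -1.026, 0.0]
force: [0.5, -1.1, -0.4]
width: 0.745
gripper_force: 0.0
```

Call:
send_rows(
  increments=[
    [6.8,[4.3,-0.8,0.3],[0,0,-0.07]],
    [6.8,[4.3,-0.4,0.3],[0,0,-0.07]],
    [6.8,[4.3,-0.1,0.3],[0,0,-0.07]],
    [6.8,[4.3,0.2,0.3],[0,0,-0.07]],
    [6.8,[4.1,-1.7,0.3],[0,0,-0.05]],
  ],
)

```text
clock: 1.1
position: [0.4645, -0.2595, 0.1963]
ee_rot: [2.76, 1.499, 0.002]
force: [0.6, 0.5, 0.0]
width: 0.74
gripper_force: 0.0
```

```bash
python3 plan.py .5785 .31 .16 .12
```

```text
t 1.1 pos [ 0.4645 -0.2595  0.1963] F [0.6 0.5 0. ] w 0.74 tilt [ 0.001 -0.    -1.   ] j [ 0.62  0.33 -0.28  1.82  0.11  1.   -0.27]
-> [0.5785 0.31   0.16  ] rows 13
   [4.15, -1.65, 0.28] [0.0, -0.0, -0.053]
   [4.23, -1.42, 0.28] [0.0, -0.0, -0.053]
   [4.3, -1.2, 0.28] [0.0, -0.0, -0.053]
   [4.36, -0.96, 0.28] [0.0, -0.0, -0.053]
   [4.41, -0.73, 0.28] [0.0, -0.0, -0.053]
   [4.44, -0.49, 0.28] [0.0, -0.0, -0.053]
   [4.46, -0.25, 0.28] [0.0, -0.0, -0.053]
   [4.47, -0.02, 0.28] [0.0, -0.0, -0.053]
   [4.46, 0.22, 0.28] [0.0, -0.0, -0.053]
   [4.44, 0.46, 0.28] [0.0, -0.0, -0.053]
   [4.41, 0.7, 0.28] [0.0, -0.0, -0.053]
   [4.37, 0.93, 0.28] [0.0, -0.0, -0.053]
   [4.31, 1.17, 0.28] [0.0, -0.0, -0.053]
```

Call:
send_rows(
  increments=[
    [6.8,[4.1,-1.6,0.3],[0,0,-0.05]],
    [6.8,[4.2,-1.4,0.3],[0,0,-0.05]],
    [6.8,[4.3,-1.2,0.3],[0,0,-0.05]],
    [6.8,[4.3,-1.0,0.3],[0,0,-0.05]],
    [6.8,[4.4,-0.7,0.3],[0,0,-0.05]],
  ],
)

```text
clock: 1.6
position: [0.5076, -0.0419, 0.1815]
ee_rot: [-2.553, -1.831, 0.001]
force: [1.8, -1.6, -0.1]
width: 0.74
gripper_force: 0.0
```

Call:
send_rows(
  increments=[
    [6.8,[4.4,-0.5,0.3],[0,0,-0.05]],
    [6.8,[4.4,-0.2,0.3],[0,0,-0.05]],
    [6.8,[4.4,0,0.3],[0,0,-0.05]],
    [6.8,[4.4,0.2,0.2],[0,0,-0.06]],
    [6.8,[4.4,0.5,0.2],[0,0,-0.06]],
  ],
)

```text
clock: 2.1
position: [0.5572, 0.1731, 0.1683]
ee_rot: [-2.283, -2.158, 0.001]
force: [0.7, -0.5, -0.7]
width: 0.737
gripper_force: 0.0
```

Call:
send_rows(
  increments=[
    [6.8,[4.4,0.7,0.2],[0,0,-0.06]],
    [6.8,[4.0,0.9,0.2],[0,0,-0.06]],
    [6.8,[3.0,0.8,0],[0,0,-0.05]],
    [6.8,[0,0,0],[0,0,0]],
    [6.8,[0,0,0],[0,0,0]],
  ],
)

```text
clock: 2.6
position: [0.5814, 0.2859, 0.1639]
ee_rot: [-2.092, -2.343, 0.002]
force: [0.7, 0.3, 0.2]
width: 0.742
gripper_force: 0.0
```

```bash
python3 - <<'E'
from h import *
for n in("wrist","top"): cv2.imwrite(f"pics/{n}2.png",arm.get_image(n)[:,:,::-1])
p=arm.camera_params("wrist");print(p)
print({k:proj("wrist",np.array([x,y,.076])).round(0) for k,x,y in[("b",.5785,.31),("g",.583,.25),("y",.594,.189),("r",.6,.1285)]})
E
python3 plan.py .5785 .31 .05 .12
```

```text
{'camera_matrix': array([[390.28632268,   0.        , 317.54953292],
       [  0.        , 390.28632268, 239.64562812],
       [  0.        ,   0.        ,   1.        ]]), 'R': array([[ 9.94010060e-01,  1.09288001e-01, -3.64283938e-04],
       [ 1.05158121e-01, -9.55529107e-01,  2.75510246e-01],
       [ 2.97618801e-02, -2.73898264e-01, -9.61298066e-01]]), 't': array([-0.60911097,  0.19216495,  0.3905595 ])}
{'b': array([[317., 205.]]), 'g': array([[314., 292.]]), 'y': array([[320., 370.]]), 'r': array([[319., 439.]])}
t 2.7 pos [0.582  0.2839 0.1643] F [-0.4  0.2 -0.2] w 0.738 tilt [-0.    -0.001 -1.   ] j [-0.2   0.58 -0.53  1.55  0.32  1.09 -0.69]
-> [0.5785 0.31   0.05  ] rows 3
   [0.88, -0.02, 3.81] [-0.0, 0.0, -0.003]
   [0.88, -0.01, 3.81] [-0.0, 0.0, -0.003]
   [0.88, -0.01, 3.81] [-0.0, 0.0, -0.003]
```

View pics/wrist2.png

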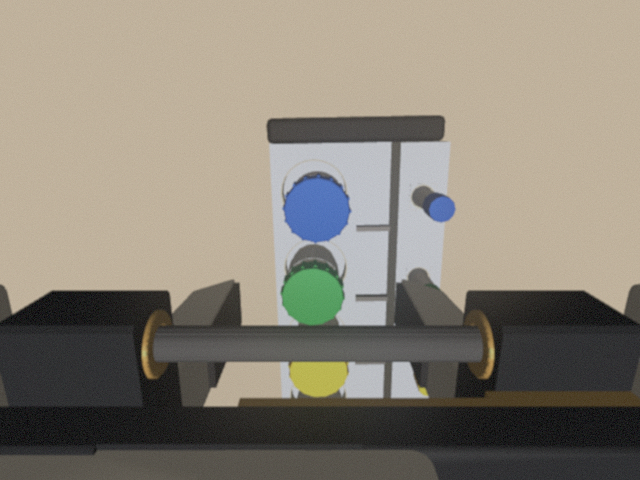

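The wrist view shows blue at (317,209), green at (313,294) and yellow at (319,370). They match the predictions to within about 3 mm, and the fingers straddle the row. Descending on blue.

Call:
send_rows(
  increments=[
    [6.8,[1.3,0,2.0],[0,0,0]],
    [6.8,[1.2,0,2.5],[0,0,0]],
    [6.8,[0,0,3.0],[0,0,0]],
    [6.8,[0,0,3.0],[0,0,0]],
    [6.8,[0,0,1.0],[0,0,0]],
  ],
)

```text
clock: 3.2
position: [0.578, 0.3072, 0.0468]
ee_rot: [-2.096, -2.34, 0.008]
force: [0.0, -0.8, 0.8]
width: 0.743
gripper_force: 0.0
```

Call:
send_rows(
  increments=[
    [6.8,[0,0,0],[0,0,0]],
    [4.0,[0,0,0],[0,0,0]],
    [4.0,[0,0,0],[0,0,0]],
    [4.0,[0,0,0],[0,0,0]],
    [4.0,[0,0,0],[0,0,0]],
  ],
  force=20,
)

```text
clock: 3.7
position: [0.5795, 0.3106, 0.0507]
ee_rot: [2.094, 2.342, 0.002]
force: [-1.3, 0.0, 4.0]
width: 0.46
gripper_force: 20.0
```

```bash
python3 plan.py .5785 .31 .17 .12 .512 -.2843 .15 -.028 .512 -.2843 .055 -.028
```

```text
t 3.7 pos [0.5795 0.3106 0.0507] F [-1.3  0.   4. ] w 0.46 tilt [ 0.001  0.001 -1.   ] j [-0.27  0.71 -0.48  1.63  0.4   0.89 -0.79]
-> [0.5785 0.31   0.17  ] rows 3
   [-0.01, -0.03, -3.98] [0.0, -0.0, -0.003]
   [-0.02, -0.03, -3.98] [0.0, -0.0, -0.003]
   [-0.02, -0.03, -3.98] [0.0, -0.0, -0.003]
-> [ 0.512  -0.2843  0.15  ] rows 14
   [-4.16, -0.98, 0.14] [0.0, 0.0, 0.011]
   [-4.17, -0.94, 0.14] [0.0, 0.0, 0.011]
   [-4.18, -0.89, 0.14] [0.0, 0.0, 0.011]
   [-4.19, -0.85, 0.14] [0.0, 0.0, 0.011]
   [-4.2, -0.8, 0.14] [0.0, 0.0, 0.011]
   [-4.2, -0.76, 0.14] [0.0, 0.0, 0.011]
   [-4.21, -0.71, 0.14] [0.0, 0.0, 0.011]
   [-4.22, -0.67, 0.14] [0.0, 0.0, 0.011]
   [-4.23, -0.63, 0.14] [0.0, 0.0, 0.011]
   [-4.23, -0.58, 0.14] [0.0, 0.0, 0.011]
   [-4.24, -0.54, 0.14] [0.0, 0.0, 0.011]
   [-4.24, -0.49, 0.14] [0.0, 0.0, 0.011]
   [-4.25, -0.45, 0.14] [0.0, 0.0, 0.011]
   [-4.25, -0.4, 0.14] [0.0, 0.0, 0.011]
-> [ 0.512  -0.2843  0.055 ] rows 3
   [0.0, 0.0, 3.17] [0.0, 0.0, 0.0]
   [0.0, 0.0, 3.17] [0.0, 0.0, 0.0]
   [0.0, 0.0, 3.17] [0.0, 0.0, 0.0]
```

Call:
send_rows(
  increments=[
    [4.0,[0,0,-2.0],[0,0,0]],
    [4.0,[0,0,-4.0],[0,0,0]],
    [4.0,[0,0,-4.0],[0,0,0]],
    [4.0,[0,0,-2.0],[0,0,0]],
    [4.0,[-2.0,-0.4,0],[0,0,0]],
  ],
)

```text
clock: 4.2
position: [0.5781, 0.2946, 0.1743]
ee_rot: [2.089, 2.346, 0.013]
force: [0.7, 0.1, -1.3]
width: 0.461
gripper_force: 20.0
```

Call:
send_rows(
  increments=[
    [4.0,[-4.2,-0.9,0.1],[0,0,0.01]],
    [4.0,[-4.2,-0.9,0.1],[0,0,0.01]],
    [4.0,[-4.2,-0.9,0.1],[0,0,0.01]],
    [4.0,[-4.2,-0.9,0.1],[0,0,0.01]],
    [4.0,[-4.2,-0.8,0.1],[0,0,0.01]],
  ],
)

```text
clock: 4.7
position: [0.5524, 0.0752, 0.1651]
ee_rot: [2.152, 2.288, 0.0]
force: [0.4, -0.7, -0.6]
width: 0.467
gripper_force: 20.0
```

Call:
send_rows(
  increments=[
    [4.0,[-4.2,-0.8,0.1],[0,0,0.01]],
    [4.0,[-4.2,-0.7,0.1],[0,0,0.01]],
    [4.0,[-4.2,-0.7,0.1],[0,0,0.01]],
    [4.0,[-4.2,-0.6,0.1],[0,0,0.01]],
    [4.0,[-4.2,-0.6,0.1],[0,0,0.02]],
  ],
)

```text
clock: 5.2
position: [0.5274, -0.1361, 0.1602]
ee_rot: [2.219, 2.223, 0.001]
force: [0.9, -0.4, -1.4]
width: 0.463
gripper_force: 20.0
```

Call:
send_rows(
  increments=[
    [4.0,[-4.2,-0.5,0.1],[0,0,0.02]],
    [4.0,[-4.2,-0.5,0.1],[0,0,0.02]],
    [4.0,[-3.0,-0.3,0.1],[0,0,0.01]],
    [4.0,[0,0,0],[0,0,0]],
    [4.0,[0,0,0],[0,0,0]],
  ],
)

```text
clock: 5.7
position: [0.5126, -0.2486, 0.1569]
ee_rot: [2.276, 2.166, 0.0]
force: [0.7, 1.1, -0.5]
width: 0.462
gripper_force: 20.0
```

```bash
python3 - <<'E'
from h import *
for n in("wrist",): cv2.imwrite(f"pics/{n}3.png",arm.get_image(n)[:,:,::-1])
o=arm.observe();print(o["position"])
print(proj("wrist",np.array([[.513,-.2843,.024],[.513,-.2843+.025,.024],[.513+.025,-.2843,.024],[.5133,-.2227,.024]])).round(0))
E
python3 plan.py .512 -.2843 .09 -.028 .512 -.2843 .055 -.028
```

```text
[ 0.51305653 -0.24734591  0.15695889]
[[320. 273.]
 [318. 243.]
 [351. 272.]
 [317. 196.]]
t 5.75 pos [ 0.5131 -0.2473  0.157 ] F [ 0.6  0.5 -0.3] w 0.46 tilt [ 0.  0. -1.] j [ 0.67  0.45 -0.44  1.77  0.23  0.97  0.1 ]
-> [ 0.512  -0.2843  0.09  ] rows 2
   [-1.85, 0.03, 3.35] [0.0, -0.0, -0.01]
   [-1.85, 0.02, 3.35] [0.0, -0.0, -0.01]
-> [ 0.512  -0.2843  0.055 ] rows 1
   [0.0, 0.0, 3.5] [0.0, 0.0, 0.0]
```

View pics/wrist3.png

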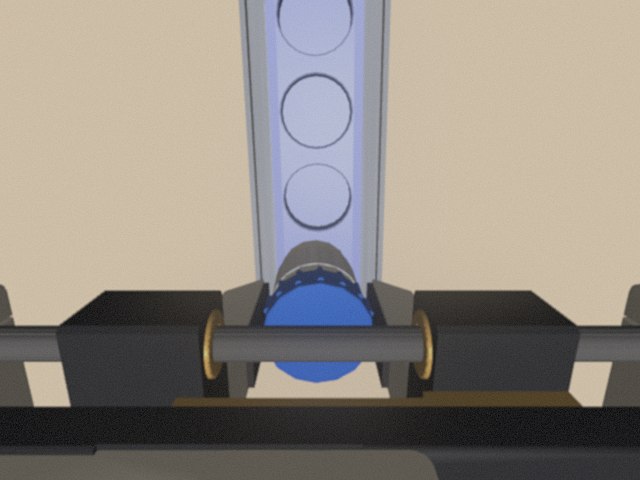

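The wrist view shows the blue pot held upright, lid centre about (319,328). The green target well is at (318,196), as predicted at (317,196). Lowering blue; floor contact should come at TCP z≈0.0547.

Call:
send_rows(
  increments=[
    [4.0,[-2.0,0,1.0],[0,0,-0.01]],
    [4.0,[-1.7,0.1,2.7],[0,0,-0.01]],
    [4.0,[0,0,3.0],[0,0,0]],
    [4.0,[0,0,1.7],[0,0,0]],
    [4.0,[0,0,1.0],[0,0,0]],
  ],
)

```text
clock: 6.25
position: [0.5121, -0.2831, 0.0614]
ee_rot: [-2.248, -2.191, -0.0]
force: [-0.7, -0.4, -0.7]
width: 0.463
gripper_force: 20.0
```

Call:
send_rows(
  increments=[
    [4.0,[0,0,0.3],[0,0,0]],
    [4.0,[0,0,0.2],[0,0,0]],
    [4.0,[0,0,0],[0,0,0]],
    [4.0,[0,0,0],[0,0,0]],
  ],
)

```text
clock: 6.65
position: [0.5128, -0.2852, 0.0586]
ee_rot: [2.251, 2.189, 0.001]
force: [0.1, -0.9, 0.2]
width: 0.462
gripper_force: 20.0
```

```bash
python3 plan.py .512 -.2843 .0545 -.028
```

```text
t 6.65 pos [ 0.5128 -0.2852  0.0586] F [ 0.1 -0.9  0.2] w 0.462 tilt [ 0.001 -0.001 -1.   ] j [ 0.69  0.59 -0.39  1.82  0.3   0.79  0.11]
-> [ 0.512  -0.2843  0.0545] rows 1
   [0.09, -0.09, 0.41] [0.001, 0.001, 0.0]
```

Call:
send_rows(
  increments=[
    [4.0,[0,0,0.3],[0,0,0]],
    [4.0,[0,0,0.1],[0,0,0]],
    [4.0,[0,0,0],[0,0,0]],
    [4.0,[0,0,0],[0,0,0]],
  ],
)

```text
clock: 7.05
position: [0.5126, -0.2855, 0.0546]
ee_rot: [2.252, 2.189, 0.0]
force: [-0.9, -0.1, 8.1]
width: 0.464
gripper_force: 20.0
```

Contact at 8 N. Releasing and retreating towards green.

Call:
send_rows(
  increments=[
    [5.5,[0,0,0],[0,0,0]],
    [6.8,[0,0,0],[0,0,0]],
    [6.8,[0,0,0],[0,0,0]],
    [6.8,[0,0,-3.0],[0,0,0]],
    [6.8,[0,0,-4.0],[0,0,0]],
  ],
)

```text
clock: 7.55
position: [0.5107, -0.2845, 0.1225]
ee_rot: [-2.249, -2.187, 0.002]
force: [0.8, -0.3, -0.3]
width: 0.743
gripper_force: 0.0
```

```bash
python3 plan.py .512 -.284 .15 -.028 .5838 .249 .15 .12
```

```text
t 7.55 pos [ 0.5107 -0.2845  0.1225] F [ 0.8 -0.3 -0.3] w 0.743 tilt [-0.004  0.002 -1.   ] j [ 0.71  0.52 -0.42  1.76  0.26  0.92  0.16]
-> [ 0.512 -0.284  0.15 ] rows 1
   [0.06, 0.12, -2.75] [-0.004, -0.002, 0.0]
-> [0.5838 0.249  0.15  ] rows 12
   [4.46, 0.47, 0.0] [0.0, 0.0, -0.012]
   [4.45, 0.53, 0.0] [0.0, 0.0, -0.012]
   [4.44, 0.58, 0.0] [0.0, 0.0, -0.012]
   [4.44, 0.64, 0.0] [0.0, 0.0, -0.012]
   [4.43, 0.69, 0.0] [0.0, 0.0, -0.012]
   [4.42, 0.75, 0.0] [0.0, 0.0, -0.012]
   [4.41, 0.8, 0.0] [0.0, 0.0, -0.012]
   [4.4, 0.86, 0.0] [0.0, 0.0, -0.012]
   [4.39, 0.91, 0.0] [0.0, 0.0, -0.012]
   [4.38, 0.96, 0.0] [0.0, 0.0, -0.012]
   [4.36, 1.02, 0.0] [0.0, 0.0, -0.012]
   [4.35, 1.07, 0.0] [0.0, 0.0, -0.012]
```

Call:
send_rows(
  increments=[
    [6.8,[0.5,0.1,-2.7],[0,0,0]],
    [6.8,[4.4,0.5,0],[0,0,-0.01]],
    [6.8,[4.4,0.5,0],[0,0,-0.01]],
    [6.8,[4.4,0.6,0],[0,0,-0.01]],
    [6.8,[4.4,0.6,0],[0,0,-0.01]],
  ],
)

```text
clock: 8.05
position: [0.5376, -0.1029, 0.1508]
ee_rot: [2.208, 2.234, 0.0]
force: [0.4, 0.4, 0.1]
width: 0.745
gripper_force: 0.0
```

Call:
send_rows(
  increments=[
    [6.8,[4.4,0.7,0],[0,0,-0.01]],
    [6.8,[4.4,0.7,0],[0,0,-0.01]],
    [6.8,[4.4,0.8,0],[0,0,-0.01]],
    [6.8,[4.4,0.9,0],[0,0,-0.01]],
    [6.8,[4.4,0.9,0],[0,0,-0.02]],
  ],
)

```text
clock: 8.55
position: [0.5707, 0.1184, 0.1507]
ee_rot: [2.14, 2.3, -0.0]
force: [1.6, -0.0, -0.1]
width: 0.737
gripper_force: 0.0
```

Call:
send_rows(
  increments=[
    [6.8,[4.4,1.0,0],[0,0,-0.02]],
    [6.8,[4.4,1.0,0],[0,0,-0.02]],
    [6.8,[2.5,0.6,0],[0,0,-0.01]],
    [6.8,[0,0,0],[0,0,0]],
    [6.8,[0,0,0],[0,0,0]],
  ],
)

```text
clock: 9.05
position: [0.5862, 0.2318, 0.1502]
ee_rot: [-2.081, -2.354, 0.001]
force: [-0.2, -0.2, -0.5]
width: 0.743
gripper_force: 0.0
```

```bash
python3 - <<'E'
from h import *
cv2.imwrite("pics/top4.png",cv2.resize(arm.get_image("side")[160:440,80:480,::-1],(800,560)))
E
python3 plan.py .5838 .249 .05 .12
```

```text
t 9.1 pos [0.5865 0.2304 0.1503] F [ 0.2 -0.8  0.1] w 0.733 tilt [-0.001 -0.001 -1.   ] j [-0.11  0.57 -0.52  1.62  0.32  1.04 -0.61]
-> [0.5838 0.249  0.05  ] rows 3
   [0.63, -0.01, 3.34] [-0.0, 0.0, 0.0]
   [0.63, -0.01, 3.34] [-0.0, 0.0, 0.0]
   [0.63, -0.01, 3.34] [-0.0, 0.0, 0.0]
```

View pics/top4.png

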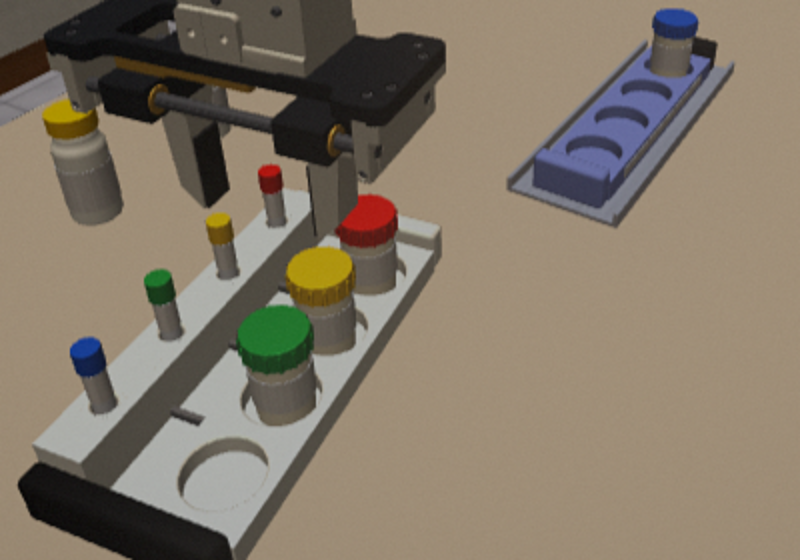

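The side crop shows blue seated upright in the well nearest the black end, at (673,45). All four tubes are undisturbed. Descending on green.

Call:
send_rows(
  increments=[
    [6.8,[1.2,0,1.0],[0,0,0]],
    [6.8,[0.7,0,2.5],[0,0,0]],
    [6.8,[0,0,3.0],[0,0,0]],
    [6.8,[0,0,2.5],[0,0,0]],
    [6.8,[0,0,1.0],[0,0,0]],
  ],
)

```text
clock: 9.6
position: [0.5827, 0.2489, 0.0476]
ee_rot: [-2.082, -2.351, 0.006]
force: [0.3, -1.4, 0.8]
width: 0.741
gripper_force: 0.0
```

Call:
send_rows(
  increments=[
    [6.8,[0,0,0],[0,0,0]],
    [4.0,[0,0,0],[0,0,0]],
    [4.0,[0,0,0],[0,0,0]],
    [4.0,[0,0,0],[0,0,0]],
    [4.0,[0,0,0],[0,0,0]],
  ],
  force=20,
)

```text
clock: 10.1
position: [0.5846, 0.2506, 0.0516]
ee_rot: [2.082, 2.352, 0.002]
force: [-0.7, -0.1, 2.7]
width: 0.463
gripper_force: 20.0
```

Call:
send_rows(
  increments=[
    [4.0,[0,0,-2.0],[0,0,0]],
    [4.0,[0,0,-4.0],[0,0,0]],
    [4.0,[0,0,-4.0],[0,0,0]],
    [4.0,[0,0,-2.0],[0,0,0]],
    [4.0,[0,0,0],[0,0,0]],
  ],
)

```text
clock: 10.6
position: [0.5859, 0.2517, 0.1748]
ee_rot: [2.081, 2.351, 0.01]
force: [0.7, -0.0, 0.2]
width: 0.463
gripper_force: 20.0
```

```bash
python3 plan.py .5128 -.2228 .155 -.028
```

```text
t 10.6 pos [0.5859 0.2517 0.1748] F [ 0.7 -0.   0.2] w 0.463 tilt [ 0.006  0.003 -1.   ] j [-0.14  0.56 -0.53  1.58  0.31  1.09 -0.63]
-> [ 0.5128 -0.2228  0.155 ] rows 11
   [-4.2, -1.18, 0.16] [0.001, -0.0, 0.014]
   [-4.22, -1.13, 0.17] [0.001, -0.0, 0.014]
   [-4.23, -1.07, 0.17] [0.001, -0.0, 0.014]
   [-4.25, -1.01, 0.17] [0.001, -0.0, 0.014]
   [-4.26, -0.95, 0.17] [0.001, -0.0, 0.014]
   [-4.27, -0.9, 0.17] [0.001, -0.0, 0.014]
   [-4.28, -0.84, 0.17] [0.001, -0.0, 0.014]
   [-4.29, -0.78, 0.17] [0.001, -0.0, 0.014]
   [-4.31, -0.72, 0.18] [0.001, -0.0, 0.014]
   [-4.31, -0.66, 0.18] [0.001, -0.0, 0.014]
   [-4.32, -0.6, 0.18] [0.001, -0.0, 0.014]
```

Call:
send_rows(
  increments=[
    [4.0,[-3.0,-0.8,0.1],[0,0,0.01]],
    [4.0,[-4.2,-1.1,0.1],[0,0,0.01]],
    [4.0,[-4.2,-1.1,0.2],[0,0,0.01]],
    [4.0,[-4.2,-1.1,0.2],[0,0,0.01]],
    [4.0,[-4.2,-1.0,0.2],[0,0,0.01]],
  ],
)

```text
clock: 11.1
position: [0.5523, 0.0464, 0.1618]
ee_rot: [-2.14, -2.299, 0.002]
force: [1.1, -0.7, 0.6]
width: 0.463
gripper_force: 20.0
```

Call:
send_rows(
  increments=[
    [4.0,[-4.2,-1.0,0.2],[0,0,0.01]],
    [4.0,[-4.2,-0.9,0.2],[0,0,0.02]],
    [4.0,[-4.2,-0.8,0.2],[0,0,0.02]],
    [4.0,[-4.2,-0.8,0.2],[0,0,0.02]],
    [4.0,[-4.2,-0.7,0.2],[0,0,0.02]],
  ],
)

```text
clock: 11.6
position: [0.5187, -0.165, 0.1519]
ee_rot: [-2.242, -2.2, 0.001]
force: [0.7, -0.8, -0.5]
width: 0.459
gripper_force: 20.0
```

Call:
send_rows(
  increments=[
    [4.0,[-4.2,-0.6,0.1],[0,0,0.01]],
    [4.0,[-2.0,-0.2,0],[0,0,0]],
    [4.0,[0,0,0],[0,0,0]],
    [4.0,[0,0,0],[0,0,0]],
  ],
)

```text
clock: 12.0
position: [0.51, -0.2249, 0.151]
ee_rot: [-2.253, -2.188, 0.0]
force: [-0.2, 0.6, -0.9]
width: 0.463
gripper_force: 20.0
```

```bash
python3 plan.py .5133 -.2228 .06 -.028
```

```text
t 12.0 pos [ 0.51   -0.2249  0.151 ] F [-0.2  0.6 -0.9] w 0.463 tilt [-0.001  0.001 -1.   ] j [ 0.65  0.44 -0.44  1.8   0.23  0.94  0.07]
-> [ 0.5133 -0.2228  0.06  ] rows 3
   [0.07, 0.11, 3.03] [-0.0, -0.0, -0.0]
   [0.07, 0.11, 3.03] [-0.0, -0.0, -0.0]
   [0.07, 0.11, 3.03] [-0.0, -0.0, -0.0]
```

Call:
send_rows(
  increments=[
    [4.0,[0.1,0.1,2.0],[0,0,0]],
    [4.0,[0.1,0.1,3.0],[0,0,0]],
    [4.0,[0,0.1,2.6],[0,0,0]],
    [4.0,[0,0,1.0],[0,0,0]],
    [4.0,[0,0,0.5],[0,0,0]],
  ],
)

```text
clock: 12.5
position: [0.5133, -0.2216, 0.0599]
ee_rot: [-2.249, -2.191, 0.0]
force: [-0.4, 0.1, 0.5]
width: 0.464
gripper_force: 20.0
```

Call:
send_rows(
  increments=[
    [4.0,[0,0,0.2],[0,0,0]],
    [4.0,[0,0,0.1],[0,0,0]],
    [4.0,[0,0,0],[0,0,0]],
    [4.0,[0,0,0],[0,0,0]],
  ],
)

```text
clock: 12.9
position: [0.514, -0.2234, 0.0585]
ee_rot: [2.252, 2.189, 0.001]
force: [-0.6, -0.4, -0.3]
width: 0.464
gripper_force: 20.0
```

Call:
send_rows(
  increments=[
    [4.0,[0,0,0.2],[0,0,0]],
    [4.0,[0,0,0.1],[0,0,0]],
    [4.0,[0,0,0],[0,0,0]],
    [4.0,[0,0,0],[0,0,0]],
  ],
)

```text
clock: 13.3
position: [0.5139, -0.2234, 0.0555]
ee_rot: [2.252, 2.189, 0.0]
force: [-2.3, 0.8, 7.9]
width: 0.462
gripper_force: 20.0
```

Contact again. Releasing, then to yellow.

Call:
send_rows(
  increments=[
    [5.5,[0,0,0],[0,0,0]],
    [6.8,[0,0,0],[0,0,0]],
    [6.8,[0,0,0],[0,0,0]],
    [6.8,[0,0,-3.0],[0,0,0]],
    [6.8,[0,0,-4.0],[0,0,0]],
  ],
)

```text
clock: 13.8
position: [0.512, -0.2226, 0.1237]
ee_rot: [-2.249, -2.187, 0.003]
force: [0.2, -0.5, -0.3]
width: 0.741
gripper_force: 0.0
```

Call:
send_rows(
  increments=[
    [6.8,[0,0,-2.7],[0,0,0]],
    [6.8,[0,0,0],[0,0,0]],
  ],
)

```text
clock: 14.0
position: [0.5159, -0.2237, 0.1555]
ee_rot: [2.248, 2.186, 0.004]
force: [0.3, 0.4, -0.3]
width: 0.744
gripper_force: 0.0
```

```bash
python3 plan.py .5935 .189 .15 .12
```

```text
t 14.0 pos [ 0.5159 -0.2237  0.1555] F [ 0.3  0.4 -0.3] w 0.744 tilt [ 0.006 -0.002 -1.   ] j [ 0.64  0.44 -0.45  1.79  0.23  0.95  0.07]
-> [0.5935 0.189  0.15  ] rows 10
   [4.15, 0.66, 0.05] [0.001, 0.0, -0.015]
   [4.14, 0.72, 0.05] [0.001, 0.0, -0.015]
   [4.13, 0.78, 0.05] [0.001, 0.0, -0.015]
   [4.11, 0.84, 0.05] [0.001, 0.0, -0.015]
   [4.1, 0.9, 0.05] [0.001, 0.0, -0.015]
   [4.09, 0.96, 0.05] [0.001, 0.0, -0.015]
   [4.07, 1.02, 0.05] [0.001, 0.0, -0.015]
   [4.06, 1.09, 0.05] [0.001, 0.0, -0.015]
   [4.04, 1.15, 0.05] [0.001, 0.0, -0.015]
   [4.02, 1.2, 0.05] [0.001, 0.0, -0.015]
```

Call:
send_rows(
  increments=[
    [6.8,[4.1,0.7,0],[0,0,-0.01]],
    [6.8,[4.1,0.7,0],[0,0,-0.01]],
    [6.8,[4.1,0.8,0],[0,0,-0.01]],
    [6.8,[4.1,0.8,0],[0,0,-0.01]],
    [6.8,[4.1,0.9,0],[0,0,-0.02]],
  ],
)

```text
clock: 14.5
position: [0.5538, -0.017, 0.1509]
ee_rot: [-2.185, -2.256, 0.001]
force: [1.0, 0.1, -0.3]
width: 0.738
gripper_force: 0.0
```

Call:
send_rows(
  increments=[
    [6.8,[4.1,1.0,0],[0,0,-0.02]],
    [6.8,[4.1,1.0,0],[0,0,-0.02]],
    [6.8,[4.1,1.1,0],[0,0,-0.02]],
    [6.8,[4.1,1.2,0],[0,0,-0.02]],
    [6.8,[3.5,1.2,0],[0,0,-0.01]],
  ],
)

```text
clock: 15.0
position: [0.5945, 0.1864, 0.1507]
ee_rot: [-2.079, -2.354, 0.001]
force: [0.1, -0.2, 0.2]
width: 0.742
gripper_force: 0.0
```

Call:
send_rows(
  increments=[
    [6.8,[0,0,0],[0,0,0]],
    [6.8,[0,0,0],[0,0,0]],
  ],
)

```text
clock: 15.2
position: [0.5943, 0.1848, 0.1505]
ee_rot: [-2.079, -2.354, 0.002]
force: [0.6, -1.2, -0.2]
width: 0.743
gripper_force: 0.0
```

```bash
python3 plan.py .5935 .1885 .05 .12
```

```text
t 15.2 pos [0.5943 0.1848 0.1505] F [ 0.6 -1.2 -0.2] w 0.743 tilt [-0.002 -0.    -1.   ] j [-0.04  0.56 -0.52  1.64  0.31  1.03 -0.53]
-> [0.5935 0.1885 0.05  ] rows 3
   [0.13, -0.01, 3.35] [-0.001, 0.0, 0.001]
   [0.13, -0.01, 3.35] [-0.001, 0.0, 0.001]
   [0.13, -0.01, 3.35] [-0.001, 0.0, 0.001]
```

Call:
send_rows(
  increments=[
    [6.8,[0.4,0,1.0],[0,0,0]],
    [6.8,[0,0,2.5],[0,0,0]],
    [6.8,[0,0,3.0],[0,0,0]],
    [6.8,[0,0,2.5],[0,0,0]],
    [6.8,[0,0,1.0],[0,0,0]],
  ],
)

```text
clock: 15.7
position: [0.5928, 0.1854, 0.0485]
ee_rot: [-2.083, -2.349, 0.007]
force: [-0.2, -0.9, 0.4]
width: 0.741
gripper_force: 0.0
```

Call:
send_rows(
  increments=[
    [6.8,[0,0,0],[0,0,0]],
    [4.0,[0,0,0],[0,0,0]],
    [4.0,[0,0,0],[0,0,0]],
    [4.0,[0,0,0],[0,0,0]],
    [4.0,[0,0,0],[0,0,0]],
  ],
  force=20,
)

```text
clock: 16.2
position: [0.5949, 0.1881, 0.0526]
ee_rot: [2.082, 2.352, 0.002]
force: [-1.1, 0.2, 3.7]
width: 0.462
gripper_force: 20.0
```

Call:
send_rows(
  increments=[
    [4.0,[0,0,-2.0],[0,0,0]],
    [4.0,[0,0,-4.0],[0,0,0]],
    [4.0,[0,0,-4.0],[0,0,0]],
    [4.0,[0,0,-2.0],[0,0,0]],
    [4.0,[0,0,0],[0,0,0]],
  ],
)

```text
clock: 16.7
position: [0.5963, 0.1891, 0.1757]
ee_rot: [2.08, 2.35, 0.009]
force: [0.8, 0.3, -0.8]
width: 0.462
gripper_force: 20.0
```

```bash
python3 plan.py .515 -.161 .155 -.028
```

```text
t 16.7 pos [0.5963 0.1891 0.1757] F [ 0.8  0.3 -0.8] w 0.462 tilt [ 0.006  0.002 -1.   ] j [-0.04  0.53 -0.53  1.61  0.3   1.07 -0.53]
-> [ 0.515 -0.161  0.155] rows 9
   [-3.75, -1.37, 0.22] [0.001, -0.0, 0.017]
   [-3.77, -1.31, 0.22] [0.001, -0.0, 0.017]
   [-3.8, -1.24, 0.22] [0.001, -0.0, 0.017]
   [-3.82, -1.18, 0.22] [0.001, -0.0, 0.017]
   [-3.83, -1.12, 0.22] [0.001, -0.0, 0.017]
   [-3.85, -1.05, 0.22] [0.001, -0.0, 0.017]
   [-3.87, -0.99, 0.23] [0.001, -0.0, 0.017]
   [-3.89, -0.92, 0.23] [0.001, -0.0, 0.017]
   [-3.9, -0.86, 0.23] [0.001, -0.0, 0.017]
```

Contact height for yellow should be about 0.0566.

Call:
send_rows(
  increments=[
    [4.0,[-3.0,-1.1,0.1],[0,0,0.02]],
    [4.0,[-3.8,-1.3,0.2],[0,0,0.02]],
    [4.0,[-3.8,-1.2,0.2],[0,0,0.02]],
    [4.0,[-3.8,-1.2,0.2],[0,0,0.02]],
    [4.0,[-3.8,-1.1,0.2],[0,0,0.02]],
  ],
)

```text
clock: 17.2
position: [0.5491, 0.0001, 0.1618]
ee_rot: [-2.197, -2.244, 0.002]
force: [-0.3, -1.0, 0.1]
width: 0.465
gripper_force: 20.0
```

Call:
send_rows(
  increments=[
    [4.0,[-3.9,-1.1,0.2],[0,0,0.02]],
    [4.0,[-3.9,-1.0,0.2],[0,0,0.02]],
    [4.0,[-3.9,-0.9,0.2],[0,0,0.01]],
    [4.0,[-3.9,-0.9,0.2],[0,0,0]],
    [4.0,[-0.8,-0.2,0],[0,0,0]],
  ],
)

```text
clock: 17.7
position: [0.5055, -0.1676, 0.1533]
ee_rot: [-2.259, -2.182, 0.006]
force: [0.4, -0.4, -0.5]
width: 0.467
gripper_force: 20.0
```

Call:
send_rows(
  increments=[
    [4.0,[0,0,0],[0,0,0]],
    [4.0,[0,0,0],[0,0,0]],
    [4.0,[0,0,0],[0,0,0]],
  ],
)

```text
clock: 18.0
position: [0.5087, -0.16, 0.1547]
ee_rot: [-2.249, -2.193, -0.001]
force: [-0.1, 0.1, -0.5]
width: 0.46
gripper_force: 20.0
```

```bash
python3 plan.py .515 -.161 .06 -.028
```

```text
t 18.0 pos [ 0.5087 -0.16    0.1547] F [-0.1  0.1 -0.5] w 0.46 tilt [ 0.     0.001 -1.   ] j [ 0.56  0.41 -0.47  1.86  0.22  0.93 -0.04]
-> [ 0.515 -0.161  0.06 ] rows 3
   [-0.03, 0.21, 3.16] [0.0, -0.0, 0.001]
   [-0.03, 0.21, 3.16] [0.0, -0.0, 0.001]
   [-0.03, 0.21, 3.16] [0.0, -0.0, 0.001]
```

Call:
send_rows(
  increments=[
    [4.0,[-0.1,0.3,1.0],[0,0,0]],
    [4.0,[0,0.3,3.0],[0,0,0]],
    [4.0,[0,0,3.0],[0,0,0]],
    [4.0,[0,0,1.5],[0,0,0]],
    [4.0,[0,0,0.7],[0,0,0]],
  ],
)

```text
clock: 18.5
position: [0.5134, -0.1619, 0.0605]
ee_rot: [-2.249, -2.19, 0.002]
force: [-0.2, -0.2, -0.8]
width: 0.462
gripper_force: 20.0
```

Call:
send_rows(
  increments=[
    [4.0,[0,0,0.2],[0,0,0]],
    [4.0,[0,0,0],[0,0,0]],
    [4.0,[0,0,0],[0,0,0]],
    [4.0,[0,0,0],[0,0,0]],
  ],
)

```text
clock: 18.9
position: [0.5148, -0.1632, 0.0616]
ee_rot: [2.251, 2.189, 0.001]
force: [-0.8, -0.6, -0.9]
width: 0.467
gripper_force: 20.0
```

Call:
send_rows(
  increments=[
    [4.0,[0.1,0,0.3],[0,0,0]],
    [4.0,[0,0,0.1],[0,0,0]],
    [4.0,[0,0,0.1],[0,0,0]],
    [4.0,[0,0,0],[0,0,0]],
    [4.0,[0,0,0],[0,0,0]],
  ],
)

```text
clock: 19.4
position: [0.5143, -0.1622, 0.0565]
ee_rot: [2.252, 2.19, -0.0]
force: [-2.5, 1.0, 9.8]
width: 0.461
gripper_force: 20.0
```

Contact. Releasing, then to red.

Call:
send_rows(
  increments=[
    [5.5,[0,0,0],[0,0,0]],
    [6.8,[0,0,0],[0,0,0]],
    [6.8,[0,0,0],[0,0,0]],
    [6.8,[0,0,-3.0],[0,0,0]],
    [6.8,[0,0,-4.0],[0,0,0]],
  ],
)

```text
clock: 19.9
position: [0.5126, -0.1617, 0.1247]
ee_rot: [-2.249, -2.187, 0.003]
force: [0.8, -1.4, 0.9]
width: 0.736
gripper_force: 0.0
```

Call:
send_rows(
  increments=[
    [6.8,[0,0,-2.5],[0,0,0]],
    [6.8,[0,0,0],[0,0,0]],
  ],
)

```text
clock: 20.1
position: [0.5165, -0.1623, 0.1542]
ee_rot: [2.249, 2.186, 0.005]
force: [0.5, 0.2, 1.0]
width: 0.742
gripper_force: 0.0
```

```bash
python3 plan.py .600 .1285 .15 .12
```

```text
t 20.1 pos [ 0.5165 -0.1623  0.1542] F [0.5 0.2 1. ] w 0.742 tilt [ 0.006 -0.002 -1.   ] j [ 0.55  0.42 -0.47  1.84  0.23  0.93 -0.04]
-> [0.6    0.1285 0.15  ] rows 7
   [4.19, 1.08, 0.06] [0.001, 0.0, -0.021]
   [4.16, 1.16, 0.06] [0.001, 0.0, -0.021]
   [4.14, 1.25, 0.06] [0.001, 0.0, -0.021]
   [4.11, 1.34, 0.06] [0.001, 0.0, -0.021]
   [4.08, 1.43, 0.06] [0.001, 0.0, -0.021]
   [4.05, 1.51, 0.06] [0.001, 0.0, -0.021]
   [4.02, 1.6, 0.06] [0.001, 0.0, -0.021]
```

Call:
send_rows(
  increments=[
    [6.8,[4.2,1.1,0],[0,0,-0.02]],
    [6.8,[4.2,1.2,0],[0,0,-0.02]],
    [6.8,[4.1,1.2,0],[0,0,-0.02]],
    [6.8,[4.1,1.3,0],[0,0,-0.02]],
    [6.8,[4.1,1.4,0],[0,0,-0.02]],
  ],
)

```text
clock: 20.6
position: [0.5736, 0.0471, 0.1498]
ee_rot: [-2.139, -2.3, 0.001]
force: [0.2, -0.5, 0.5]
width: 0.743
gripper_force: 0.0
```

Call:
send_rows(
  increments=[
    [6.8,[4.0,1.5,0],[0,0,-0.02]],
    [6.8,[4.0,1.6,0],[0,0,-0.03]],
    [6.8,[0,0,0],[0,0,0]],
    [6.8,[0,0,0],[0,0,0]],
    [6.8,[0,0,0],[0,0,0]],
  ],
)

```text
clock: 21.1
position: [0.5977, 0.1264, 0.1498]
ee_rot: [-2.084, -2.351, 0.003]
force: [-0.4, 0.6, 0.4]
width: 0.741
gripper_force: 0.0
```

```bash
python3 plan.py .600 .1285 .05 .12
```

```text
t 21.1 pos [0.5977 0.1264 0.1498] F [-0.4  0.6  0.4] w 0.741 tilt [-0.001 -0.001 -1.   ] j [ 0.06  0.54 -0.52  1.67  0.31  1.02 -0.44]
-> [0.6    0.1285 0.05  ] rows 3
   [0.07, 0.09, 3.33] [-0.001, 0.0, 0.0]
   [0.06, 0.09, 3.33] [-0.001, 0.0, 0.0]
   [0.06, 0.09, 3.33] [-0.001, 0.0, 0.0]
```

Call:
send_rows(
  increments=[
    [6.8,[0.2,0.2,1.0],[0,0,0]],
    [6.8,[0,0,2.5],[0,0,0]],
    [6.8,[0,0,3.0],[0,0,0]],
    [6.8,[0,0,2.3],[0,0,0]],
    [6.8,[0,0,1.0],[0,0,0]],
  ],
)

```text
clock: 21.6
position: [0.5984, 0.1282, 0.0499]
ee_rot: [-2.083, -2.35, 0.006]
force: [0.5, -0.6, 0.6]
width: 0.739
gripper_force: 0.0
```

Call:
send_rows(
  increments=[
    [6.8,[0,0,0],[0,0,0]],
    [4.0,[0,0,0],[0,0,0]],
    [4.0,[0,0,0],[0,0,0]],
    [4.0,[0,0,0],[0,0,0]],
    [4.0,[0,0,0],[0,0,0]],
  ],
  force=20,
)

```text
clock: 22.1
position: [0.6003, 0.1303, 0.0536]
ee_rot: [2.082, 2.352, 0.002]
force: [0.2, 0.1, 3.6]
width: 0.46
gripper_force: 20.0
```

Call:
send_rows(
  increments=[
    [4.0,[0,0,-2.0],[0,0,0]],
    [4.0,[0,0,-4.0],[0,0,0]],
    [4.0,[0,0,-4.0],[0,0,0]],
    [4.0,[0,0,-2.0],[0,0,0]],
    [4.0,[0,0,0],[0,0,0]],
  ],
)

```text
clock: 22.6
position: [0.6017, 0.1311, 0.1766]
ee_rot: [2.08, 2.35, 0.008]
force: [-0.0, -1.2, -1.4]
width: 0.464
gripper_force: 20.0
```

```bash
python3 plan.py .5168 -.099 .155 -.028
```

```text
t 22.6 pos [0.6017 0.1311 0.1766] F [-0.  -1.2 -1.4] w 0.464 tilt [ 0.006  0.002 -1.   ] j [ 0.06  0.52 -0.53  1.63  0.29  1.06 -0.43]
-> [ 0.5168 -0.099   0.155 ] rows 6
   [-3.63, -1.87, 0.35] [0.001, -0.0, 0.025]
   [-3.68, -1.78, 0.35] [0.001, -0.0, 0.025]
   [-3.72, -1.69, 0.35] [0.001, -0.0, 0.025]
   [-3.76, -1.59, 0.35] [0.001, -0.0, 0.025]
   [-3.8, -1.5, 0.36] [0.001, -0.0, 0.025]
   [-3.84, -1.4, 0.36] [0.001, -0.0, 0.025]
```

Call:
send_rows(
  increments=[
    [4.0,[-2.5,-1.3,0.3],[0,0,0.02]],
    [4.0,[-3.7,-1.8,0.3],[0,0,0.02]],
    [4.0,[-3.7,-1.7,0.3],[0,0,0.03]],
    [4.0,[-3.7,-1.6,0.3],[0,0,0.03]],
    [4.0,[-3.8,-1.5,0.3],[0,0,0.03]],
  ],
)

```text
clock: 23.1
position: [0.5324, -0.0507, 0.1568]
ee_rot: [-2.231, -2.211, 0.001]
force: [0.4, -0.9, -0.4]
width: 0.459
gripper_force: 20.0
```

Call:
send_rows(
  increments=[
    [4.0,[-3.8,-1.4,0.3],[0,0,0.02]],
    [4.0,[-1.0,-0.3,0],[0,0,0]],
    [4.0,[0,0,0],[0,0,0]],
    [4.0,[0,0,0],[0,0,0]],
    [4.0,[0,0,0],[0,0,0]],
  ],
)

```text
clock: 23.6
position: [0.5168, -0.095, 0.1547]
ee_rot: [-2.249, -2.193, -0.002]
force: [-0.7, 0.4, -1.0]
width: 0.459
gripper_force: 20.0
```

```bash
python3 plan.py .5168 -.099 .062 -.028
```

```text
t 23.6 pos [ 0.5168 -0.095   0.1547] F [-0.7  0.4 -1. ] w 0.459 tilt [ 0.001  0.001 -1.   ] j [ 0.45  0.4  -0.49  1.87  0.23  0.92 -0.17]
-> [ 0.5168 -0.099   0.062 ] rows 3
   [-0.14, 0.0, 3.09] [0.0, -0.0, 0.001]
   [-0.14, 0.0, 3.09] [0.0, -0.0, 0.001]
   [-0.14, 0.0, 3.09] [0.0, -0.0, 0.001]
```

Call:
send_rows(
  increments=[
    [4.0,[-0.4,0,1.0],[0,0,0]],
    [4.0,[0,0,3.0],[0,0,0]],
    [4.0,[0,0,3.0],[0,0,0]],
    [4.0,[0,0,1.5],[0,0,0]],
    [4.0,[0,0,0.6],[0,0,0]],
  ],
)

```text
clock: 24.1
position: [0.5149, -0.1002, 0.0615]
ee_rot: [-2.249, -2.19, 0.003]
force: [0.2, 0.3, -0.1]
width: 0.461
gripper_force: 20.0
```

Call:
send_rows(
  increments=[
    [4.0,[0,0,0.2],[0,0,0]],
    [4.0,[0,0,0],[0,0,0]],
    [4.0,[0,0,0],[0,0,0]],
    [4.0,[0,0,0],[0,0,0]],
  ],
)

```text
clock: 24.5
position: [0.5166, -0.1011, 0.0625]
ee_rot: [2.252, 2.189, 0.001]
force: [-0.0, 0.1, -0.7]
width: 0.465
gripper_force: 20.0
```

Call:
send_rows(
  increments=[
    [4.0,[0.1,0,0.3],[0,0,0]],
    [4.0,[0,0,0.1],[0,0,0]],
    [4.0,[0,0,0.1],[0,0,0]],
    [4.0,[0,0,0],[0,0,0]],
    [4.0,[0,0,0],[0,0,0]],
  ],
)

```text
clock: 25.0
position: [0.5161, -0.1, 0.0575]
ee_rot: [2.252, 2.19, -0.0]
force: [-2.5, 0.9, 10.3]
width: 0.464
gripper_force: 20.0
```

Contact. Releasing, rising clear, and checking.

Call:
send_rows(
  increments=[
    [5.5,[0,0,0],[0,0,0]],
    [6.8,[0,0,0],[0,0,0]],
    [6.8,[0,0,0],[0,0,0]],
    [6.8,[0,0,-3.0],[0,0,0]],
    [6.8,[0,0,-4.0],[0,0,0]],
  ],
)

```text
clock: 25.5
position: [0.5144, -0.0999, 0.1258]
ee_rot: [-2.249, -2.188, 0.004]
force: [0.8, 0.1, 0.2]
width: 0.736
gripper_force: 0.0
```

Call:
send_rows(
  increments=[
    [6.8,[0,0,-4.0],[0,0,0]],
    [6.8,[0,0,-4.0],[0,0,0]],
    [6.8,[0,-4.0,0],[0,0,0]],
    [6.8,[0,-4.0,0],[0,0,0]],
    [6.8,[0,0,0],[0,0,0]],
  ],
)

```text
clock: 26.0
position: [0.431, -0.0979, 0.2063]
ee_rot: [-2.252, -2.188, 0.006]
force: [-0.0, 0.2, 0.3]
width: 0.739
gripper_force: 0.0
```

```bash
python3 - <<'E'
from h import *
cv2.imwrite("pics/side5.png",cv2.resize(arm.get_image("side")[140:440,80:480,::-1],(800,600)))
cv2.imwrite("pics/top5.png",arm.get_image("top")[:,:,::-1])
E
```

```text
(no output)
```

View pics/side5.png

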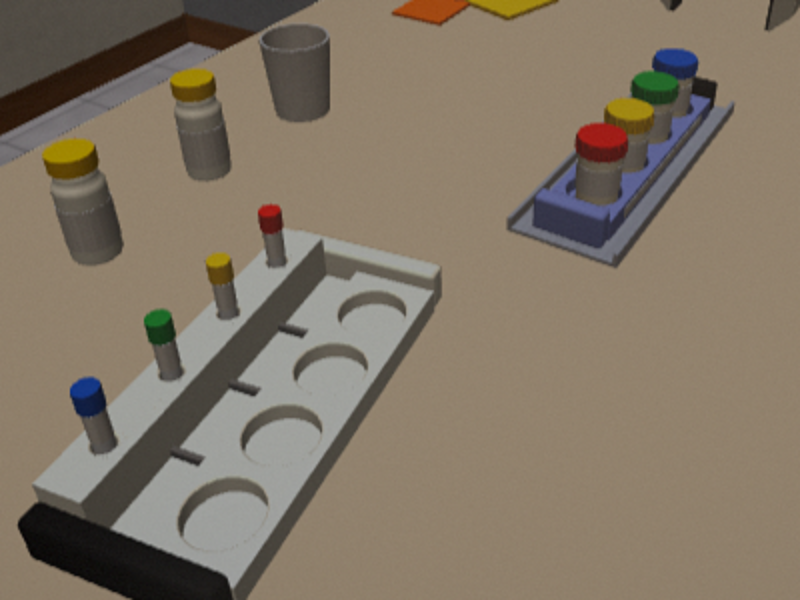

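View pics/top5.png

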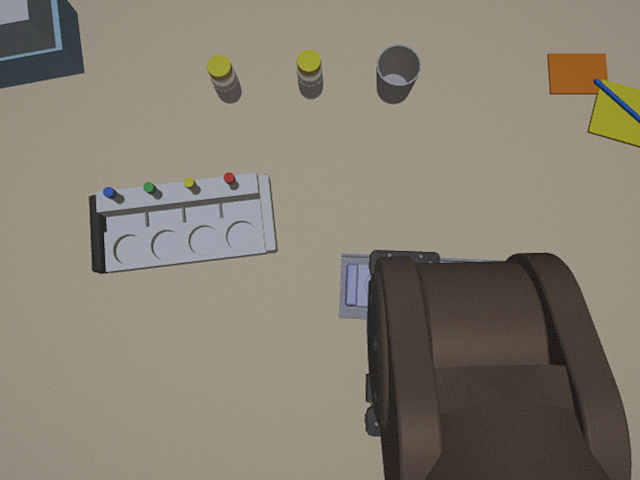

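The side crop shows all four pots upright in the wells: blue (675,65), green (655,90), yellow (629,117) and red (602,145), with blue at the black end. In the top view the reception wells are empty and the tubes are at their original pixels. The gripper is clear of everything, so I hand the job in.

```bash
python3 -c "
from cell import arm
print(arm.sign_off())"
```

```text
the job is handed in; nothing more can be done
None
```

All four pots now stand upright in the analyser rack in the order blue, green, yellow, red from its black end; the blood tubes were left as they were, and the job was handed in at about 26 s.

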